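Seat the bowl on the kitchen scale, tare, then weigh the pear

TASK

Weigh the pear: set the small empty bowl on the kitchen scale with its foot dropped fully into the round recess of the platform (the platform sits loosely and is seldom quite central, so feel for it without forcing the platform down to its stop) and let go of it. Then hold the wide tare key down gently for about a second, and after that stand the pear in the bowl and let go. Do not ram the scale, press the round power key, press tare again with the pear in the bowl, or disturb the other things on the counter.

Things in the scene. Friction and masses are not known exactly. Their poses are not given: they have to be found in the camera images.
- scale: White kitchen scale, fixed to the counter. Origin: centre of its underside; z up; x runs from the key strip (its front end, x = -100 mm) to the back (x = +100 mm). Housing 200 (x) x 150 (y) x 26 (z) mm, with the weighing platform over its back part. Nothing on the housing or its keys may be pressed with more than 20 N.
- platform_nominal (a point): Nominal centre of the platform's top: scale x = 30, y = 0, z = 48 mm, fixed to the housing. Steel platform 116 x 126 mm, 10 thick, level, square to the housing; round recess in its middle 52 mm across, 4 deep. Platform and recess really sit up to 8 mm off this point in scale x and in y (not measured, does not shift); heights are true.
- platform (a joint): How far the weighing platform has sunk on its spring (m): 0 unloaded, stop at 0.010. It stays at 0 up to about 3.5 N of load (bowl and pear together weigh less), then yields 1 mm per 0.8 N. Beyond 0.008 it is overloaded.
- tare_key_top (a point): Centre of the top of the tare key: the wide rectangular white key, 20 (scale x) x 32 (scale y) mm, at scale x = -80, y = -51 mm; at rest its top is at z = 34 mm, 8 mm above the housing.
- tare_key (a joint): How far the tare key is pressed (m): 0 at rest, stop at 0.006. Spring: about 2 N starts it, 0.8 N more per mm, about 7 N at the stop; it springs back. Down means more than 0.0035.
- power_key_top (a point): Centre of the top of the round power key, 18 mm across, same height as the tare key, at scale x = -80, y = +51 mm. Leave it alone.
- power_key (a joint): How far the power key is pressed (m): 0 at rest, stop at 0.006; spring as the tare key's.
- bowl_centre (a point): Middle, 21 mm above the underside, of the small white straight-sided ceramic bowl: 42 mm high, outside 60 mm across from 10 to 42 mm up, narrowing below to a flat round foot 48 mm across, 6 high; wall 4 mm, inside 52 mm across, inner floor 6 mm above its underside. z is its upward axis. About 0.12 kg.
- pear_centre (a point): Point on the pear's axis 44 mm above its underside. The pear stands on its flat bottom (28 mm across): 88 mm high plus a stem to 95 mm, 44 mm across at its widest (20 mm up), with a nearly straight neck 29 mm across at 54 mm tapering to 27 mm at 78 mm above its underside. z is its upward axis. About 0.08 kg.
- pepper_shaker: Clear shaker with grey domed top and white filling, 44 mm across, 90 mm high, a loose bystander. Origin: centre of underside.
- candle_jar: Green candle in a glass, 76 mm across, 90 mm high, a loose bystander. Origin: centre of underside.
- spice_jar: Glass spice jar with a light cap, 44 mm across, 109 mm high, a loose bystander. Origin: centre of underside.
Not all that is in view belongs to the job. What is shaped like the part that bears bowl_centre but orange or purple is not meant.

How it is judged:
On the way, in this order (a step that is already met when the one before it is completed fails the run):
1. the empty bowl stands in the platform's recess, released (z of bowl_centre in the frame of scale between 0.06 and 0.0668 m and angle between bowl_centre's own z axis and vertical below 0.04 rad and x of bowl_centre in the frame of scale between 0.018 and 0.042 m and y of bowl_centre in the frame of scale between -0.012 and 0.012 m and contact force between the fingers and bowl below 0.05 N and horizontal distance between pear_centre and bowl_centre above 0.08 m and linear speed of bowl below 0.01 m/s), for 0.3 s.
2. with the empty bowl seated and untouched, the tare key is held down (z of bowl_centre in the frame of scale between 0.06 and 0.0668 m and angle between bowl_centre's own z axis and vertical below 0.04 rad and x of bowl_centre in the frame of scale between 0.018 and 0.042 m and y of bowl_centre in the frame of scale between -0.012 and 0.012 m and contact force between the fingers and bowl below 0.05 N and horizontal distance between pear_centre and bowl_centre above 0.08 m and value of joint tare_key above 0.0035 m), for 0.7 s.
At the end, for the whole second after the job is handed in: Bowl upright (0.04 rad), its foot within 2 mm of the recess floor, within 12 mm in x and y of the nominal platform centre; pear standing in it (axes within 15 mm, bottom within 5 mm of the bowl floor, tilt under 0.3 rad); platform and tare key back up within 1 mm; all released, at rest (z of bowl_centre in the frame of scale between 0.06 and 0.0668 m and angle between bowl_centre's own z axis and vertical below 0.04 rad and x of bowl_centre in the frame of scale between 0.018 and 0.042 m and y of bowl_centre in the frame of scale between -0.012 and 0.012 m and horizontal distance between pear_centre and bowl_centre below 0.015 m and z of pear_centre in the frame of bowl_centre below 0.034 m and angle between pear_centre's own z axis and vertical below 0.3 rad and value of joint each of tare_key, platform below 0.001 m and contact force between the fingers and pear below 0.05 N and contact force between the fingers and bowl below 0.05 N and linear speed of each of pear, bowl below 0.01 m/s); the robot touches nothing.
It fails at once if the platform is forced down beyond 8 mm, onto its overload stop (value of joint platform above 0.008 m).
It fails at once if the scale's housing or keys are pressed with more than 20 N (contact force between scale and anything else above 20 N).
It fails at once if the power key is pressed (value of joint power_key above 0.002 m).
It fails at once if the tare key is pressed with the pear in the bowl ((horizontal distance between pear_centre and bowl_centre below 0.015 m and z of pear_centre in the frame of bowl_centre below 0.034 m) and value of joint tare_key above 0.002 m).
It fails at once if a bystander is moved more than 30 mm or tipped (distance of any of pepper_shaker, candle_jar, spice_jar from where it was at the start of the episode above 0.03 m or angle between any of pepper_shaker, candle_jar, spice_jar's own z axis and vertical above 0.3 rad).
It also fails if it takes over 72 s, if anything falls off the work surface, if the arm or the gripper's body presses on something with over 40 N, if the wrist force passes 120 N, or if a joint passes its speed limit or range.

ROBOT

A 7-joint arm with a two-finger parallel gripper is mounted at the origin on a cart in front of the work surface, level with it; the furniture and walls round the work are solid. World frame = base frame: x ahead of the robot, y to its left, z up, the work surface at z = 0. Lengths are in m, angles in rad, forces in N, time in s.
With the tool pointing down it reaches from about 0.425 to 0.825 m from the base axis. Payload 3.6 kg.
Tool frame: the origin (TCP) lies where the fingers leave the gripper's body, on its centre line; the fingertips stand 73 mm ahead of it and the grasp point (between the pads) lies 54 mm ahead of it; z points along the fingers, y is the line along which they close (so a half turn about z gives the same grasp; the last joint's range is limited). The gripper opens to 85 mm and grips with 20 to 120 N. Pads are 22 mm wide; open, the fingers measure 114 mm over their backs; the gripper's body (76 mm by 85 mm) begins 54 mm behind the grasp point. The pads swing forward as they close: fully open they stand 13 mm farther back than shut.
Start: joints at [1.143, 0.615, -0.013, 1.423, 0.008, 1.103, -0.04], TCP at [0.254, -0.598, 0.304] pointing down, gripper open.
Joint ranges: [-3.12, 3.12], [-0.3, 2.06], [-1.34, 1.32], [0.26, 2.42], [-1.36, 4.5], [0.01, 1.98], [-2.84, 2.84]. Speed limits (rad/s): [2.79, 2.79, 3.14, 3.14, 3.14, 3.14, 3.14].

INTERFACE

Orientations are given as a unit quaternion [x, y, z, w].
In Python, from station import arm, snapshot, camera_info, ticket gives the robot as it stands. Calls block until the motion is done:
- arm.movep(position, orientation): joint-space move of the TCP to a pose.
- arm.line_to(position, velocity=0.15, ori=None): straight line of the TCP; ori=None keeps the orientation; velocity is the mean speed in m/s.
- arm.move_j(angles): joint-space move.
- arm.move_gripper(opening, effort=None): opening from 0.0 (shut) to 1.0 (fully open); effort is the grip in N (None keeps the last); returns when the fingers have stopped.
- arm.pause(seconds).
- arm.ik(position, orientation): joint angles nearest the present ones, or None.
- snapshot(name): name is "scene" or "top" or "wrist"; returns the picture (480x640x3 uint8, blue, green, red); there is no depth.
- camera_info(name): a dict with "fx", "fy", "cx", "cy" (pixels), "R" (3x3) and "t" (3): a world point X has camera coordinates R X + t; the wrist camera has in their place "T_tool_cam" (4x4, takes a point from camera to tool coordinates, whose origin is the TCP and whose axes are the flange's). Camera axes: x right, y down, z forward; pixel columns grow to the right and rows downward; lengths in m; the calibration is good to about 2 mm. The wrist camera is an equidistant fisheye: a pixel r from the principal point sees the ray r / f radians off the axis. A picture is of the moment at which its call begins: read the wrist's pose just before it. camera_info takes no time and is no camera call.
A pose or a line that the arm cannot do raises arm.MotionError and nothing moves.
- ticket.finish_job(): hands the job in; it is judged then, once.
Readings, each from a call of its own:
- arm.read_time(): time.
- arm.read_joint_positions(): joint angles.
- arm.read_dq(): joint speeds.
- arm.read_effort(): joint torques, N m.
- arm.read_tool_pos(): TCP position.
- arm.read_eef_rot(): TCP orientation.
- arm.read_ft_force(): force on the tool from outside, world axes, zero at the start.
- arm.read_wrist_torque(): the same for the moment, N m.
- arm.read_opening(): opening from 0.0 (shut) to 1.0 (fully open).
- arm.read_finger_force(): force on a finger pad.
Only numpy, scipy, OpenCV 4.12 (cv2) and the standard library are available. Lean on these libraries where they do the work, as an engineer would, in place of code of your own. Each camera call takes 0.05 s, during which the arm holds its last target. There are 200 camera calls.

## Working session

There is one attempt and no reset: what is moved stays moved. The work goes in short steps, each a Python script; the robot and the scene stay as the last script left them, time stands still between calls to the robot, and variables do not carry over. Pictures are saved under pics/ and viewed, at most 10 in all, crops included, and the job is handed in when it is done.

```bash
mkdir -p pics; python3 - <<'E'
from station import arm,snapshot,camera_info
import cv2
for n in("scene","top"):
    cv2.imwrite(f"pics/{n}0.png",snapshot(n)); c=camera_info(n); print(n,c)
print(camera_info("wrist"),arm.read_time(),arm.read_eef_rot(),arm.read_tool_pos())
E
```

```text
scene {'fx': 524.577596490374, 'fy': 524.577596490374, 'cx': 332.2372363948625, 'cy': 243.8861902433965, 'R': array([[-0.62600728, -0.77968339,  0.01444596],
       [-0.31136486,  0.23292476, -0.92130233],
       [ 0.7149593 , -0.58123993, -0.38857861]]), 't': array([0.27048592, 0.28732291, 0.40929047])}
top {'fx': 461.8343965848066, 'fy': 461.8343965848066, 'cx': 326.3163576421266, 'cy': 240.50871375721658, 'R': array([[ 0.06806268, -0.99766584, -0.00550871],
       [-0.97698688, -0.06553113, -0.20298352],
       [ 0.20214873,  0.01919754, -0.97916666]]), 't': array([-0.15987031,  0.58123069,  0.88713934])}
{'fx': 371.64829954431775, 'fy': 371.64829954431775, 'cx': 320.7205943445024, 'cy': 237.82559016456526, 'T_tool_cam': array([[-3.63150942e-04, -9.56466023e-01, -2.91843477e-01,
         7.49232387e-02],
       [ 9.99999631e-01, -1.20003849e-04, -8.51042503e-04,
         1.09290002e-03],
       [ 7.78970898e-04, -2.91843678e-01,  9.56465713e-01,
        -7.03622380e-02],
       [ 0.00000000e+00,  0.00000000e+00,  0.00000000e+00,
         1.00000000e+00]])} 0.1 [ 9.79881799e-01  1.99575356e-01 -2.44873398e-04 -1.13051740e-03] [ 0.25399153 -0.59775754  0.3028471 ]
```

View pics/scene0.png

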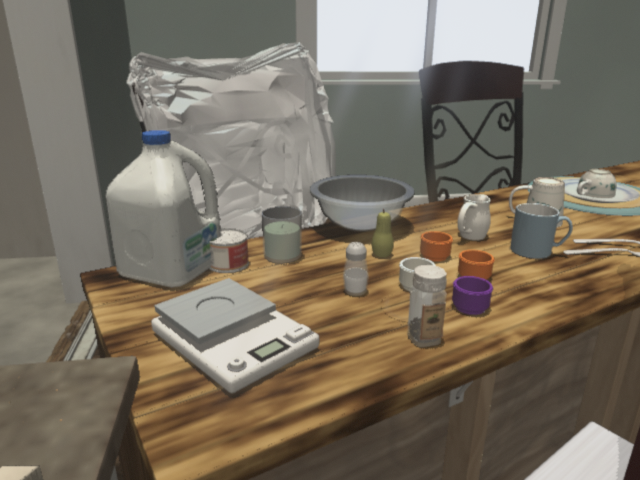

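View pics/top0.png

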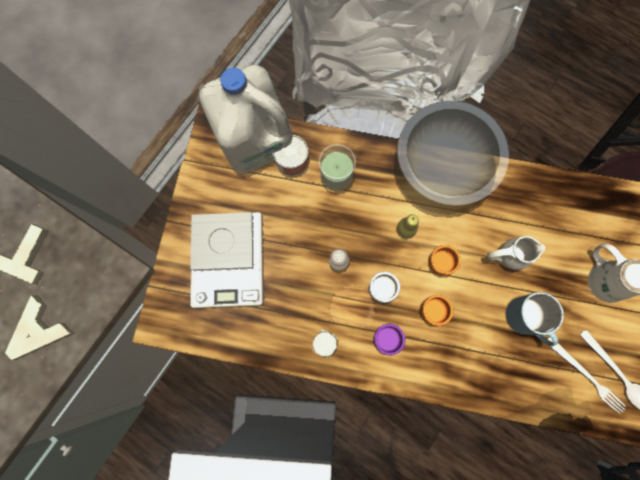

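The white bowl is at top (385,288) and scene (417,275). The orange bowls are at top (444,261) and (437,311), and the purple one at (389,339). Only the white one fits the description. The pear is at top (409,226), the scale around (227,258), the shaker at (340,260), the spice jar at (325,344) and the candle at (338,167). I'll confirm with enlarged crops.

```bash
python3 - <<'E'
import cv2
a=cv2.imread("pics/top0.png")[200:360,180:420]; b=cv2.imread("pics/scene0.png")[190:390,140:500]
a=cv2.resize(a,None,fx=3.3,fy=3.3,interpolation=cv2.INTER_CUBIC); b=cv2.resize(b,None,fx=2.2,fy=2.2,interpolation=cv2.INTER_CUBIC)
cv2.imwrite("pics/topc.png",a); cv2.imwrite("pics/scenec.png",b)
E
```

```text
(no output)
```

View pics/topc.png

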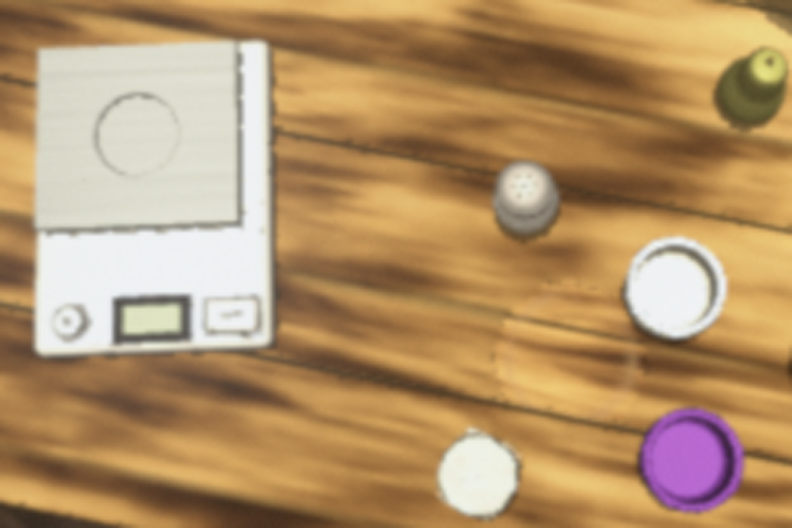

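View pics/scenec.png

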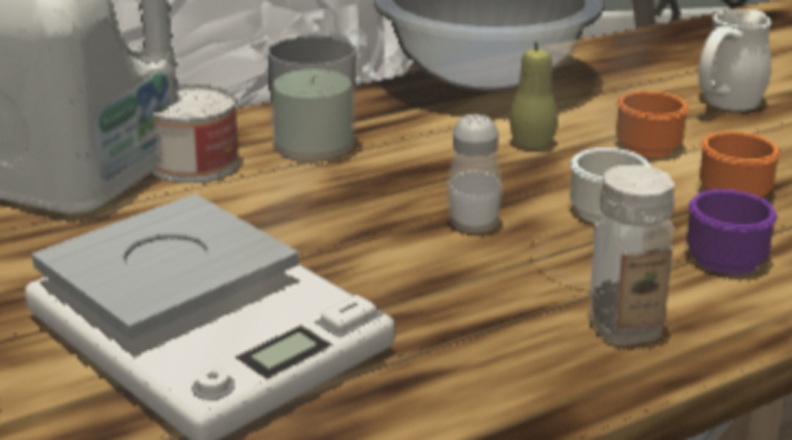

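The crops confirm the white bowl: rim centre at topc (676,287) and scenec (610,168), with the purple one at (690,460). The recess is at topc (137,134) and scenec (166,249), the tare key at (232,313) and (348,313), and the pear stem at (769,62) and (536,44). Next I triangulate these.

```bash
cat > h.py <<'E'
from station import arm,snapshot,camera_info,ticket
import numpy as np,cv2
from scipy.spatial.transform import Rotation as Rn
def ray(n,uv,R_t=None):
    c=camera_info(n)
    x=(uv[0]-c['cx'])/c['fx'];y=(uv[1]-c['cy'])/c['fy']
    if n=='wrist':
        r=np.hypot(x,y);k=np.sin(r)/max(r,1e-9)
        d=np.array([x*k,y*k,np.cos(r)]);T=c['T_tool_cam'];p,q=R_t
        M=Rn.from_quat(q).as_matrix()
        return M@T[:3,3]+p, M@T[:3,:3]@d
    d=c['R'].T@np.array([x,y,1]);return -c['R'].T@c['t'],d/np.linalg.norm(d)
def tri(*rays):
    A=0;b=0
    for o,d in rays:
        P=np.eye(3)-np.outer(d,d);A=A+P;b=b+P@o
    X=np.linalg.solve(A,b);return X,max(np.linalg.norm((np.eye(3)-np.outer(d,d))@(X-o)) for o,d in rays)
def onz(r,z): o,d=r;return o+d*(z-o[2])/d[2]
def top(u,v): return ray('top',(180+u/3.3-.35,200+v/3.3-.35))
def sc(u,v): return ray('scene',(140+u/2.2-.27,190+v/2.2-.27))
E
python3 - <<'E'
from h import *
np.set_printoptions(precision=4,suppress=True)
P=dict(rec=((137,134),(166,249)),pp=((38,48),(35,262)),pm=((238,41),(195,197)),mm=((238,222),(298,255)),mp=((37,230),(130,328)),
tare=((232,313),(348,313)),pow=((68,320),(213,382)),bowl=((676,286),(610,168)),stem=((769,62),(536,44)),shaker=((525,183),(476,118)),spice=((478,474),(640,182)))
for k,(a,b) in P.items(): print(k,*tri(top(*a),sc(*b)))
print('bowl@.042',onz(top(676,286),.042),'rim edges',onz(top(626,286),.042),onz(top(726,286),.042))
print('pear top z.092',onz(top(769,62),.093),'tare@.034',onz(top(232,313),.034),'pow',onz(top(68,320),.034),'rec@.048',onz(top(137,134),.048))
print('spice@.109',onz(top(478,474),.109),'candle',onz(ray('top',(337,165)),.05))
E
```

```text
rec [0.5785 0.0973 0.0498] 0.00012770789532753966
pp [0.6306 0.1671 0.0414] 0.0024915132329111646
pm [0.6444 0.0411 0.0438] 0.00018178802622094875
mm [0.5279 0.0292 0.0448] 0.00022150494857737574
mp [0.5144 0.1536 0.0453] 0.00020835737507115046
tare [0.4722 0.0296 0.0289] 0.0007140918472673088
pow [0.4607 0.1314 0.0287] 0.0011355248963249983
bowl [ 0.5072 -0.2458  0.037 ] 0.0002939095017172769
stem [ 0.6398 -0.2897  0.093 ] 0.00023016397401333537
shaker [ 0.5567 -0.1477  0.0874] 0.0006399370642683487
spice [ 0.3851 -0.1319  0.1059] 0.0012636847397646035
bowl@.042 [ 0.5068 -0.2451  0.042 ] rim edges [ 0.5047 -0.2142  0.042 ] [ 0.5089 -0.2759  0.042 ]
pear top z.092 [ 0.64   -0.2895  0.093 ] tare@.034 [0.4722 0.0292 0.034 ] pow [0.461  0.1308 0.034 ] rec@.048 [0.5789 0.0979 0.048 ]
spice@.109 [ 0.3861 -0.1311  0.109 ] candle [ 0.7589 -0.1317  0.05  ]
```

```bash
cat >> h.py <<'E'
def Q(psi): return (Rn.from_euler('z',psi)*Rn.from_euler('x',np.pi)).as_quat()
def pose(): return np.array(arm.read_tool_pos()),np.array(arm.read_eef_rot())
def wproj(X,pq):
    c=camera_info('wrist');T=c['T_tool_cam'];M=Rn.from_quat(pq[1]).as_matrix()
    Y=(M.T@(np.asarray(X,float)-pq[0])-T[:3,3])@T[:3,:3]
    th=np.arctan2(np.hypot(Y[0],Y[1]),Y[2]);f=np.arctan2(Y[1],Y[0])
    return np.array([c['cx']+c['fx']*th*np.cos(f),c['cy']+c['fy']*th*np.sin(f)])
def circ(im,c,r,pq,col):
    a=np.linspace(0,2*np.pi,120)
    for t in a: 
        u=wproj([c[0]+r*np.cos(t),c[1]+r*np.sin(t),c[2]],pq);cv2.circle(im,tuple(int(round(v*4)) for v in u),3,col,-1,0,2)
E
python3 - <<'E'
from h import *
t=arm.read_time()
for z in (.25,.17):
    arm.movep([.507,-.2455,z],Q(0)); print(arm.read_time()-t)
    p=pose();im=snapshot('wrist');np.savez(f'pics/b{z}.npz',p=p[0],q=p[1]);cv2.imwrite(f'pics/wb{z}.png',im)
    print(p,wproj([.507,-.2455,.042],p))
    circ(im,[.507,-.2455,.042],.030,p,(0,0,255));cv2.imwrite(f'pics/wbo{z}.png',im)
a=cv2.imread('pics/wbo0.25.png')[120:420,120:520];b=cv2.imread('pics/wbo0.17.png')[120:420,120:520]
cv2.imwrite('pics/wbo.png',np.hstack([a,b]))
E
```

```text
1.6082999999999998
(array([ 0.50654716, -0.24709927,  0.25018378]), array([ 9.99999173e-01, -1.11157095e-03,  3.59823482e-05,  6.45922628e-04])) [317.57341387 225.24346302]
2.0749999999999997
(array([ 0.50671921, -0.24643293,  0.16985646]), array([ 9.99999560e-01, -7.57031162e-04, -5.54079044e-04, -9.62006505e-06])) [317.88813365 261.91401996]
```

View pics/wbo.png

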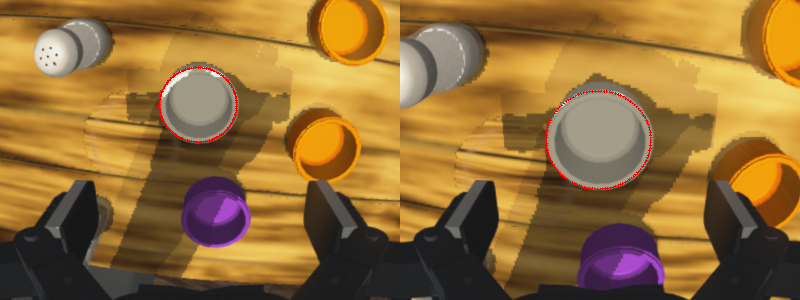

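The overlay of the predicted rim (red) fits the white bowl to about 1 mm at both heights, so position and height are confirmed. I'll grasp it, carry it towards the scale and look at the recess.

```bash
python3 - <<'E'
from h import *
arm.line_to([.507,-.2455,.082],.12,Q(0)); 
arm.move_gripper(0.3,30); print(arm.read_opening(),arm.read_finger_force(),pose()[0],arm.read_ft_force())
arm.line_to([.507,-.2455,.26],.2); print(arm.read_opening(),arm.read_finger_force(),arm.read_ft_force())
y=.11
for i,(X) in enumerate(([.47,.085,.26],[.44,.085,.23])):
    arm.movep(X,Q(y)); arm.pause(.3); p=pose();im=snapshot('wrist');np.savez(f'pics/s{i}.npz',p=p[0],q=p[1]);cv2.imwrite(f'pics/ws{i}.png',im)
    print(p,wproj([.579,.0975,.048],p),arm.read_time())
    circ(im,[.579,.0975,.048],.026,p,(0,0,255));circ(im,[.4722,.0292,.034],.003,p,(0,255,0));cv2.imwrite(f'pics/wso{i}.png',im)
print(arm.read_ft_force())
a=[cv2.imread(f'pics/wso{i}.png')[:, 120:520] for i in(0,1)]
cv2.imwrite('pics/wso.png',np.hstack(a))
E
```

```text
0.7009302955162667 32.12381383404136 [ 0.50748034 -0.24567463  0.08319913] [-0.25913584  0.67982009  5.38494247]
0.6992413298523092 32.67957357689738 [-0.19805825  0.2275176  -1.14026383]
(array([0.47029739, 0.08413563, 0.25995768]), array([9.98537014e-01, 5.40722954e-02, 2.19387678e-05, 1.31372623e-04])) [317.62669983  82.76608126] 6.1167
(array([0.44102312, 0.08508638, 0.23058574]), array([ 9.98496089e-01,  5.48130236e-02,  1.03317776e-03, -1.59229969e-04])) [323.80103893  37.18535155] 6.7583
[ 0.28141239 -0.02036309 -1.40415543]
```

View pics/wso.png

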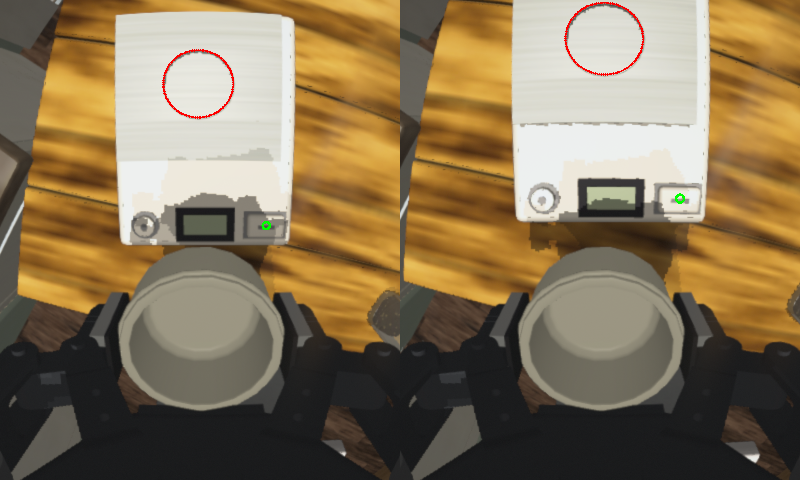

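The recess circle and key mark both coincide with the picture: recess in the left view at (198,84), tare key at (265,225). Now I feel the bowl in.

```bash
cat >> h.py <<'E'
def fz(n=5):
    s=[]
    for _ in range(n): s.append(np.array(arm.read_ft_force()));arm.pause(.02)
    return np.mean(s,0)
E
python3 - <<'E'
from h import *
c=np.array([.579,.0975]);q=Q(.11)
arm.movep([*c,.20],q);arm.line_to([*c,.140],.1);arm.pause(.2);f0=fz();print('f0',f0)
def down(xy,z,zmin,F):
    while z>zmin:
        z-=.0006;arm.line_to([*xy,z],.02);f=(fz(3)-f0)
        if f[2]>F: break
    return z,f
z,f=down(c,.135,.122,1.6);p=pose()[0];print('contact',z,p,f,arm.read_time())
t=0
if p[2]>.1288:
    for r in(.0012,.0024,.0036,.0048):
        n=max(6,int(2*np.pi*r/.0015))
        for k in range(n):
            xy=c+r*np.array([np.cos(2*np.pi*k/n),np.sin(2*np.pi*k/n)])
            arm.line_to([*xy,z],.02);f=fz(2)-f0
            if f[2]<.6 or np.hypot(f[0],f[1])>3:
                z2,f=down(xy,z,.122,1.6);p=pose()[0]
                print(r,k,'z2',z2,p,f,arm.read_time())
                if p[2]<.1288: t=1;break
                z=z2
        if t or arm.read_time()>28:break
print(pose()[0],fz()-f0,arm.read_time())
E
```

```text
f0 [ 0.12809155 -0.19411612 -1.84199938]
contact 0.12660000000000016 [0.57910398 0.09751808 0.12695584] [-0.60874683  0.12135552  4.36583186] 12.8
[0.57910398 0.09751808 0.12695584] [-1.13725259 -0.28491078  4.17529799] 12.8833
```

The bowl dropped straight in: contact at TCP z 0.127, which matches the recess floor (0.0832 + 0.044). I'll release, lift and check.

```bash
python3 - <<'E'
from h import *
c=[.579,.0975]
arm.line_to([*c,.1272],.02);print(fz())
arm.move_gripper(1.0);arm.pause(.2);print(pose()[0],arm.read_opening(),fz())
arm.line_to([*c,.24],.15);arm.pause(.2)
p=pose();im=snapshot('wrist');cv2.imwrite('pics/wr.png',im)
circ(im,[.579,.0975,.086],.030,p,(0,0,255))
s=cv2.resize(snapshot('scene')[250:400,140:340],(533,400),interpolation=cv2.INTER_CUBIC)
w=cv2.resize(im[100:400,220:420],(267,400));cv2.imwrite('pics/chk.png',np.hstack([s,w]));print(arm.read_time(),p)
E
```

```text
[-0.20176025  0.01417971  1.45145283]
[0.57899953 0.09749232 0.12718315] 0.9976927469733126 [-0.01433021 -0.04966406  0.00955154]
15.0833 (array([0.57853489, 0.09744322, 0.23885783]), array([ 9.98486206e-01,  5.49905157e-02, -1.14836483e-03,  1.41668115e-04]))
```

View pics/chk.png

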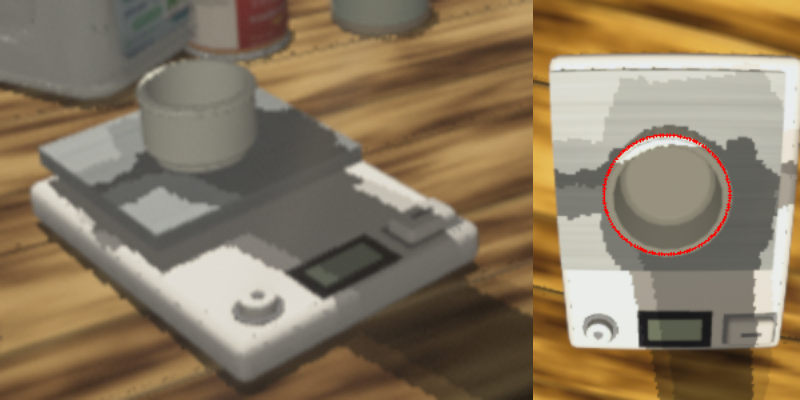

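The bowl stands upright in the recess. Its rim fits the 86 mm-high prediction (right panel, centre (667,195)), and the key is free at (748,330). Next is tare.

```bash
python3 - <<'E'
from h import *
k=[.4715,.0292];arm.move_gripper(0.0,20)
arm.movep([*k,.15],Q(.11));arm.line_to([*k,.112],.08);arm.pause(.2);f0=fz()
z=.112;zc=None
while z>.097:
    z-=.0005;arm.line_to([*k,z],.02);f=(fz(2)-f0)[2];p=pose()[0][2]
    if zc is None and f>1.2: zc=p
    if f>6.0 or (zc and zc-p>.0050): break
print(z,p,zc,f,opening:=arm.read_opening())
for _ in range(5): arm.pause(.2);print(pose()[0][2],(fz(2)-f0)[2])
arm.line_to([*k,.15],.06);arm.line_to([*k,.24],.2);print(fz(),arm.read_time())
E
```

```text
0.10149999999999999 0.1016476587309515 0.10665962393780984 5.6553696467818435 0.00034242292581706526
0.10165633173786062 5.7868616302327895
0.10165304271013319 6.759762889150637
0.10166075769612756 6.002323812983117
0.10164416514423705 5.938267467887389
0.10163445318720893 6.141825471771043
[-0.26030996  0.2574121  -0.47772247] 26.1833
```

Tare was held 5 mm down at 6 N for more than 1 s, then released. Now a close look at the pear.

```bash
python3 - <<'E'
from h import *
np.set_printoptions(precision=4,suppress=True)
print('metal rim',tri(ray('top',(453,155)),ray('scene',(361,192))),onz(ray('top',(398,155)),.1),onz(ray('top',(508,155)),.1))
c=[.638,-.289];arm.move_gripper(0.7)
for i,(X) in enumerate(([c[0],c[1],.26],[c[0]-.05,c[1]+.03,.24])):
    arm.movep(X,Q(-.56));arm.pause(.3);p=pose();im=snapshot('wrist');cv2.imwrite(f'pics/p{i}.png',im);np.savez(f'pics/p{i}.npz',p=p[0],q=p[1])
    circ(im,[*c,.088],.008,p,(0,0,255));circ(im,[*c,.02],.022,p,(255,0,0));cv2.imwrite(f'pics/po{i}.png',im);print(p,arm.read_time())
cv2.imwrite('pics/po.png',np.hstack([cv2.imread(f'pics/po{i}.png')[0:400,120:520] for i in(0,1)]))
E
```

```text
metal rim (array([ 0.7892, -0.3704,  0.0755]), np.float64(0.0028015779615898624)) [ 0.7693 -0.2545  0.1   ] [ 0.784  -0.4774  0.1   ]
(array([ 0.6382, -0.288 ,  0.2602]), array([ 0.9612, -0.2757,  0.    , -0.0002])) 28.4833
(array([ 0.5887, -0.2595,  0.2402]), array([ 0.961 , -0.2764,  0.0007,  0.0002])) 29.1917
```

View pics/po.png

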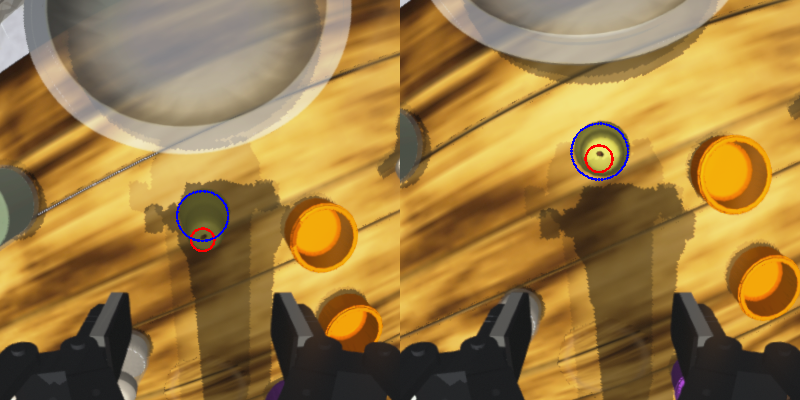

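The pear's outline fits at both viewpoints. The stem at (600,154) in the right view is about 1.5 mm farther out than predicted, so I correct to (0.6395,-0.2898). The metal bowl's rim (z about 0.08) is clear of the gripper.

```bash
python3 - <<'E'
from h import *
c=[.6395,-.2898];q=Q(-.56)
arm.movep([*c,.20],q);arm.line_to([*c,.121],.1)
arm.move_gripper(0.0,25);zg=pose()[0];print(arm.read_opening(),arm.read_finger_force(),zg,fz())
arm.line_to([*c,.28],.15);print(fz(),arm.read_opening())
b=[.579,.0975];arm.movep([*b,.28],Q(.11));arm.line_to([*b,.19],.1);arm.pause(.3)
p=pose();im=snapshot('wrist');s=cv2.resize(snapshot('scene')[170:370,140:340],(400,400),interpolation=cv2.INTER_CUBIC)
cv2.imwrite('pics/pl.png',np.hstack([s,im[80:480,120:520]]));print(p,fz(),arm.read_time())
E
```

```text
0.33709067008309906 23.911113080685027 [ 0.63984269 -0.29021165  0.12195362] [-0.83233955 -0.70885939  3.86185922]
[ 0.02365213 -0.48932947 -1.6408875 ] 0.33726342507771706
(array([0.57915114, 0.09753848, 0.19042064]), array([ 9.98487985e-01,  5.49688800e-02,  4.03603105e-04, -5.57170120e-05])) [ 0.0260165  -0.36537076 -0.78844659] 35.275
```

View pics/pl.png

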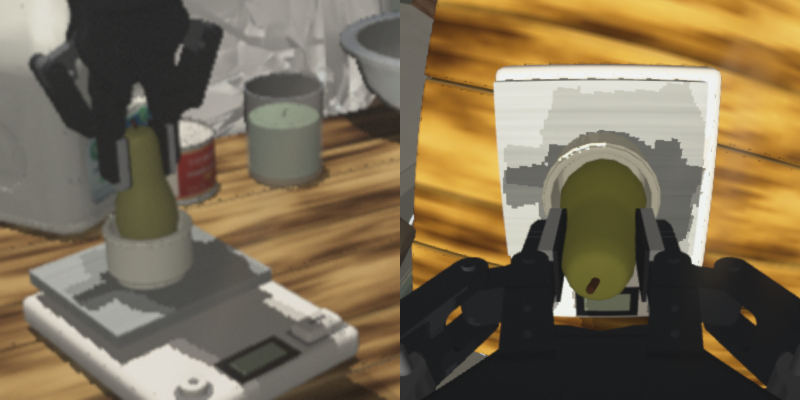

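The pear hangs upright and centred in the bowl mouth. I'll lower it to contact, expected at TCP z of about 0.172, then release.

```bash
python3 - <<'E'
from h import *
b=[.579,.0975];f0=fz(8);z=.178;arm.line_to([*b,z],.05)
while z>.168:
    z-=.0005;arm.line_to([*b,z],.02);f=fz(3)-f0
    if f[2]>1.2:break
print(z,pose()[0],f)
arm.line_to([*b,z+.0003],.02);arm.move_gripper(0.75);arm.pause(.3);print(fz())
arm.line_to([*b,.29],.12);arm.pause(.5)
w=snapshot('wrist')[80:480,120:520];s=cv2.resize(snapshot('scene')[170:370,140:340],(400,400),interpolation=cv2.INTER_CUBIC)
cv2.imwrite('pics/fin.png',np.hstack([s,w]));print(arm.read_time())
E
```

```text
0.172 [0.57911495 0.09751654 0.17226541] [ 0.06573718 -0.85152998  1.97381975]
[-0.35388884  0.04509491 -0.07883545]
42.2
```

View pics/fin.png

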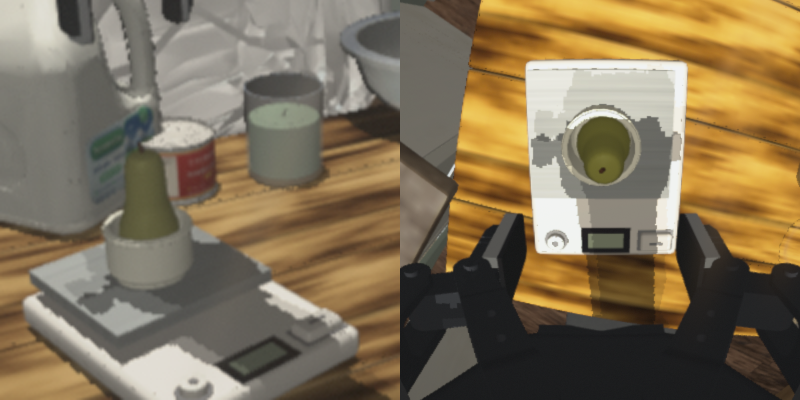

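The pear stands upright in the seated bowl (left panel (148,200), right panel (602,145)). The gripper is well clear and the platform is level and up.

```bash
python3 -c "
from station import ticket
print(ticket.finish_job())"
```

```text
the job is handed in; nothing more can be done
None
```

The job is handed in, with no verdict shown: the bowl is seated in the recess, tare was held about 5 mm down for over a second, and the pear stands released in the bowl, all in about 42 s of robot time.

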